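# Lock a clay tile in the clamping jig

## Robot

A 6-joint arm with a two-finger parallel gripper is mounted at the origin on a cart in front of the work surface, level with it; the furniture and walls round the work are solid. World frame = base frame: x ahead of the robot, y to its left, z up, the work surface at z = 0. Lengths are in mm, angles in rad, forces in N, time in s.
With the tool pointing down it reaches from about 350 to 975 mm from the base axis. Payload 7.1 kg.
Tool frame: the origin (TCP) lies midway between the tips of the shut fingers; the grasp point (between the pads) lies 19 mm behind it; z points along the fingers, x is the direction in which the jaws open and shut, and the axes are right-handed (so a half turn about z gives the same grasp; the last joint's range is limited). The gripper opens to 88 mm and grips with 3 to 60 N. Pads are 20 mm wide; open, the fingers measure 115 mm over their backs; the gripper's body (75 mm by 178 mm) begins 61 mm behind the grasp point.
Start: joints at [-1.236, 0.423, 1.63, -0, 1.089, -0.019], TCP at [216.557, -586.266, 222.675] pointing down, gripper open.
Joint ranges: [-3, 3], [-0.9, 2.11], [0.09, 2.58], [-1.31, 4.45], [0.11, 2.69], [-2.54, 2.54]. Speed limits (rad/s): [2.39, 2.39, 3.01, 3.14, 3.14, 3.14].

## Interface

Orientations are given as a rotation vector (axis times angle).
In Python, from workcell import telemetry, imaging, ticket gives the robot as it stands.
- The arm moves only by the tool jog_arm, never from a script. Its arguments are lists of equal length, an entry for each row: "travel": the shift along the world's x, y, z in units of 400 mm (1.0 is 400 mm), a list of three; "dr": the turn, a rotation vector about the world's x, y, z in units of 90 degrees (1.0 is 90 degrees), a list of three. In form: {"travel": [[tx, ty, tz], ...], "dr": [[wx, wy, wz], ...]}. A call has exactly 10 rows; each row is the pose to reach, as a shift and turn from the pose measured when the call began; what a row does not reach only later rows make up. A row lasts 1/10 s, in which the tool goes at most 50 mm and 8.59 degrees, less where a joint would pass 70% of its speed; a pose out of reach is approached as far as the arm can. A call with a number of a shift or a turn outside -1 to 1 is refused whole. A call with a gripper value outside its range is refused whole. "hand" is the opening, from -1 (shut) to 1 (fully open), set as the call begins (left out, the last holds). The fingers move at their own pace and stop on an object; the grip force is fixed at half the most. Time passes only in rows, so rows that repeat a pose let the fingers close, or fill a call up. It gives the time, the measured TCP pose, the force and the opening at its end, in the units of the state.
- telemetry.get_obs(): the state, without advancing time (a new reading comes with each control period).
- imaging.get_image(name): name is "scene" or "top" or "wrist"; returns a dict with "pixels" (384x512x3 uint8, red, green, blue), "range_z" (384x512 float32, mm along the optical axis (not along the pixel's ray), 0 where there is no reading), "fx", "fy", "cx", "cy" (pixels), "k1" (the pictures are not rectified: a ray, as slopes to the right and down, at radius r is drawn at 1 + k1 r^2 times it, then the intrinsics apply), "extrinsics" (4x4, takes a point from world to camera coordinates). Camera axes: x right, y down, z forward; pixel columns grow to the right and rows downward; lengths in mm; the calibration is good to about 2 mm. A picture is of the moment at which its call begins.
- ticket.close_job(): hands the job in, once; it reports no verdict.
The state is a dict: "t": time; "qpos": joint angles; "qvel": joint speeds; "joint_torque": joint torques, N m; "ee_pos": TCP position; "orientation": TCP orientation; "ft_force": force on the tool from outside, world axes, zero at the start; "moment": the same for the moment, N m; "width": finger opening in mm.
Only numpy, scipy, OpenCV 4.12 (cv2) and the standard library are available. Lean on these libraries where they do the work, as an engineer would, in place of code of your own. Each camera call takes 0.05 s, during which the arm holds its last target. There are 200 camera calls.

## Task

Push the round clay tile along the channel of the wooden jig until it is fully home against the end stop, then push the red-knobbed lever over past its centre so that it snaps down and clamps the tile. Only push with the fingertips: do not lift the tile off the jig, leave the other things on the bench where they are, and finish clear of everything.

Things in the scene. Friction and masses are not known exactly. Their poses are not given: they have to be found in the camera images.
- jig: Fixed clamping jig: plywood board 12 mm thick. Origin on the bench under the channel's centre line, z up. Board: x -150 to 120, y -126 to 79 mm. Channel along x at y = 0, open at -x: between rails with inner faces at y = +-52.5 mm, tops at z = 20 mm, and an end stop (face at x = 100.5, top at z = 22 mm). A toggle lever is hinged on its right (-y) side.
- tile_home (a point): Where the centre of the tile's underside lies when the tile is fully home against the end stop: x = 50, y = 0, z = 12 mm in the jig's frame; axes as the jig's.
- tile: The sand-coloured round clay tile that lies loose in the channel, 100.6 mm across, 9 mm thick, 0.12 kg. Origin at the centre of its underside. It starts 50 to 95 mm short of home, towards the open end (-x of the jig). It slides under a light push (about 1 N).
- hold_down (a joint): Toggle lever's angle, rad. 0: open, leaning 35 deg outward (jig -y); 0.61: upright; 2.2: level across the channel, pad on a tile; 2.28: its stop, if no tile is there. An over-centre spring (dead centre 0.62) holds it open; under 4 N near the knob towards jig +y takes it over. Past that it runs on by itself, damped, and in 1 to 2 s presses the pad on the tile with about 6 N.
- lever_pivot (a point): Lever's pivot: x = 62, y = -85, z = 42 mm in the jig's frame. Two steel cheeks round it reach up to z = 54 mm and 16 mm to either side in x. Axes as the jig's. A steel spring strut runs from below the pivot to the lever's middle (50 mm up), on the +x side, 16 to 26 mm beside the lever's middle plane.
- lever_knob (a point): Centre of the red ball knob, 26 mm across, at the end of the lever, 110 mm from the pivot. The lever is a steel bar 12 mm wide (along the jig's x) and 10 mm thick. Open, the knob is at about x = 62, y = -148, z = 132 mm in the jig's frame; when the lever is upright its top is at z = 165 mm.
- clamp_pad: Round rubber pad, 22 mm across, on the inner side of the lever, 85 mm from the pivot; pressed on the tile when the lever is closed. Its origin lies at the pivot.
- spare_tile: Bystander: a grey round clay tile, 92 mm across, 9 mm thick, on the bench left of the jig. Origin: centre of underside.
- stamp: Bystander: brown turned wooden stamp, 24 mm across, 62 mm high, standing on the bench to the left of the jig's far end. Origin: centre of underside.
- cup: Bystander: small unglazed clay cup, 63 mm across, 55 mm high, on the bench right of the jig's near part. Origin: centre of underside.
- glaze_jar: Bystander: white glaze jar with pale grey lid, 65 mm across, 91 mm high, on the left of the bench near its edge, by itself (others stand at the back). Origin: centre of underside.
- test_tile: Bystander: L-shaped glaze test tile with a pale face, 38 x 40 mm, 58 mm high, on the right of the bench. Origin: centre of underside.
There are look-alikes about, which are no part of the job. Leave any black or green look-alike of the tile alone.

How it is judged (in metres and radians):
On the way, in this order (a step that is already met when the one before it is completed fails the run):
1. the tile is fully home against the end stop while the lever is still open (x of tile in the frame of tile_home above -0.003 m and distance between tile and tile_home below 0.005 m and value of joint hold_down below 0.3 rad), for 0.2 s.
2. the lever has gone over centre and its pad presses on the tile (value of joint hold_down above 2.12 rad and contact force between clamp_pad and tile above 2 N), for 0.2 s.
At the end, for the whole second after the job is handed in: The tile lies at rest flat in the channel, within 3 mm of fully home along the channel and within 5 mm of the home point in all, and the lever lies closed on it (2.12 to 2.24 rad), pressing its pad on the tile by its own spring with more than 2 N (all of step 2 and x of tile in the frame of tile_home above -0.003 m and distance between tile and tile_home below 0.005 m and value of joint hold_down below 2.24 rad and linear speed of tile below 0.01 m/s); the robot touches nothing.
It fails at once if the tile is lifted off the jig (more than 10 mm) or tipped (z of tile in the frame of jig above 0.022 m or angle between tile's own z axis and vertical above 0.35 rad).
It fails at once if another thing on the bench is moved by more than 15 mm (distance of any of spare_tile, stamp, cup, glaze_jar, test_tile from where it was at the start of the episode above 0.015 m).
It also fails if it takes over 48 s, if anything falls off the work surface, if the arm or the gripper's body presses on something with over 40 N, if the wrist force passes 120 N, or if a joint passes its speed limit or range.

## Working session

There is one attempt and no reset: what is moved stays moved. The work goes in short steps, Python scripts to look and compute and a tool call to move; the robot and the scene stay as the last step left them, time stands still between calls to the robot, and variables do not carry over. Pictures are saved under pics/ and viewed, about 8 in all and at most 12, crops included, and the job is handed in when it is done.

Besides the shell and the picture viewer there is one more tool, called after ">>>" by a JSON object that holds its "fn" and its "kwargs", one argument or row to a line. jog_arm: Moves the arm, as the interface text tells. Its arguments: {"type":"object","properties":{"travel":{"type":"array"},"dr":{"type":"array"},"hand":{"type":"number"}},"required":["travel","dr"]}

```bash
mkdir -p pics; cat > h.py <<'E'
import numpy as np, cv2
from workcell import telemetry, imaging, ticket
def get(n):
    d=imaging.get_image(n); np.savez('pics/%s.npz'%n,**d); return d
def load(n): return dict(np.load('pics/%s.npz'%n))
def rays(d,uv):
    K=np.array([[d['fx'],0,d['cx']],[0,d['fy'],d['cy']],[0,0,1]],float)
    p=cv2.undistortPoints(np.array(uv,float).reshape(-1,1,2),K,np.array([float(d['k1']),0,0,0.]))[:,0]
    E=d['extrinsics'];R=E[:3,:3];t=E[:3,3]
    return -R.T@t,(np.c_[p,np.ones(len(p))]@R)
def plane(d,uv,z):
    o,r=rays(d,uv); return o+r*((z-o[2])/r[:,2])[:,None]
def depth(d,uv):
    o,r=rays(d,uv); u=np.array(uv).reshape(-1,2).astype(int); return o+r*d['range_z'][u[:,1],u[:,0]][:,None]
def proj(d,P):
    P=np.array(P,float).reshape(-1,3);E=d['extrinsics'];c=P@E[:3,:3].T+E[:3,3];s=c[:,:2]/c[:,2:]
    s=s*(1+d['k1']*(s**2).sum(1))[:,None]; return np.c_[s[:,0]*d['fx']+d['cx'],s[:,1]*d['fy']+d['cy']]
E
python3 - <<'E'
from h import *
a=get('scene');b=get('top');o=telemetry.get_obs();print({k:np.round(v,3) for k,v in o.items()})
im=cv2.cvtColor(np.hstack([a['pixels'],b['pixels']]),cv2.COLOR_RGB2BGR)
cv2.imwrite('pics/a1.png',cv2.resize(im[:,:512],(800,600)));cv2.imwrite('pics/b1.png',cv2.resize(im[:,512:],(800,600)))
E
```

```text
{'t': np.float64(0.1), 'qpos': array([-1.236,  0.424,  1.631, -0.   ,  1.089, -0.019]), 'qvel': array([ 0.002, -0.003, -0.002, -0.   , -0.001, -0.   ]), 'joint_torque': array([-0.0000e+00, -5.4561e+01, -2.7432e+01,  6.4000e-02,  1.9000e-02,
       -0.0000e+00]), 'ee_pos': array([ 216.418, -585.825,  221.996]), 'orientation': array([-2.577e+00,  1.795e+00,  2.000e-03]), 'ft_force': array([-0.504, -0.094,  0.317]), 'moment': array([-0.036,  0.025,  0.013]), 'width': np.float64(87.824)}
```

View pics/a1.png

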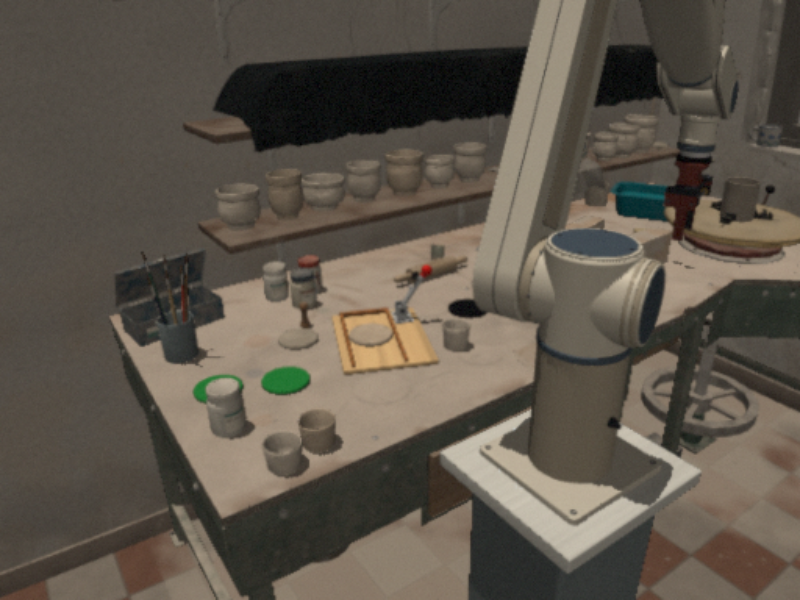

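View pics/b1.png

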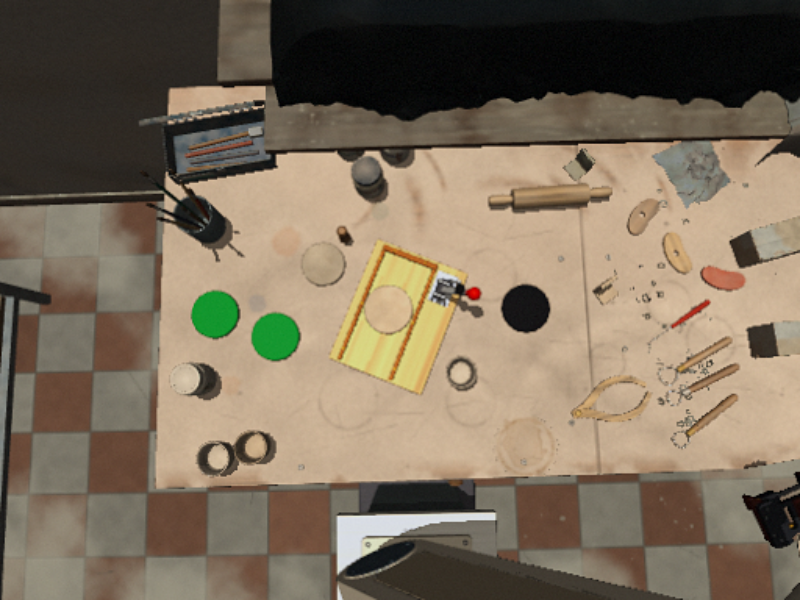

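The top view shows the jig at about (400,315), with the sand-coloured tile in its channel at (388,310) and the red knob at (474,294). The look-alikes are a grey spare tile at (322,263), two green discs at (215,315) and (275,337), and a black one at (525,308). Only the sand-coloured disc inside the channel fits the description. Next I measure it and confirm with a crop.

```bash
python3 - <<'E'
from h import *
b=load('top');im=b['pixels'];hsv=cv2.cvtColor(im,cv2.COLOR_RGB2HSV)
x0,y0,x1,y1=200,140,320,262
for p in [(240,225),(249,198),(215,225),(268,230),(206,168),(303,188)]: print(p,hsv[p[1],p[0]],b['range_z'][p[1],p[0]])
m=np.zeros(hsv.shape[:2],np.uint8)
m[y0:y1,x0:x1]=cv2.inRange(hsv,(8,100,60),(32,255,255))[y0:y1,x0:x1]
m=cv2.morphologyEx(m,cv2.MORPH_OPEN,np.ones((3,3)))
cs,_=cv2.findContours(m,0,2);c=max(cs,key=cv2.contourArea)
w=plane(b,c[:,0]+0.,12)[:,:2].astype(np.float32)
r=cv2.minAreaRect(w);print('board',r,cv2.boxPoints(r))
red=cv2.inRange(hsv,(0,180,100),(6,255,255))|cv2.inRange(hsv,(172,180,100),(180,255,255));red[:,:280]=0;red[:,330:]=0
M=cv2.moments(red);kc=(M['m10']/M['m00'],M['m01']/M['m00']);print('knob',kc,plane(b,[kc],132),depth(b,[kc]))
crop=cv2.cvtColor(im[y0:y1,x0:x1],cv2.COLOR_RGB2BGR);crop=cv2.resize(crop,None,fx=4.8,fy=4.8,interpolation=cv2.INTER_CUBIC)
mm=cv2.resize(m[y0:y1,x0:x1],(crop.shape[1],crop.shape[0]),interpolation=0)
cc,_=cv2.findContours(mm,0,2);cv2.drawContours(crop,cc,-1,(255,0,0),1)
cv2.imwrite('pics/c1.png',crop)
E
```

```text
(240, 225) [ 21 126 218] 1210.8727
(249, 198) [ 17  84 213] 1217.8605
(215, 225) [ 25 113 219] 1212.965
(268, 230) [ 25 111 219] 1205.7413
(206, 168) [ 18  71 187] 1248.8462
(303, 188) [  2 255 223] 1088.7388
board ((545.810791015625, 22.003578186035156), (205.1400146484375, 270.19097900390625), 66.90724182128906) [[ 381.31024   -19.360336]
 [ 629.85114  -125.33487 ]
 [ 710.31134    63.367493]
 [ 461.77045   169.34203 ]]
knob (302.7962962962963, 187.38888888888889) [[ 568.94272852 -121.76517271  132.        ]] [[ 567.27299764 -120.65878111  142.56925329]]
```

View pics/c1.png

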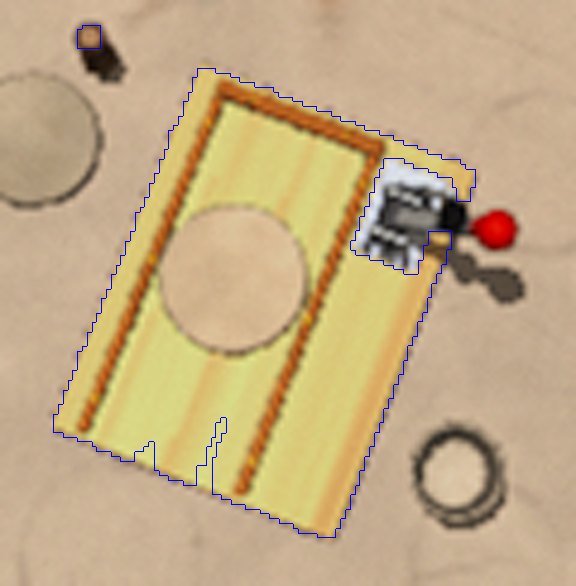

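The crop confirms the sand tile at crop (233,279), between the rails. The board rectangle measures 205×270 mm, which matches the stated size. Now I work out the targets.

```bash
cat >> h.py <<'E'
from scipy.spatial.transform import Rotation as Ro
a=np.arctan2(-125.33+19.36,629.85-381.31);ex=np.array([np.cos(a),np.sin(a)]);ey=np.array([-ex[1],ex[0]])
O=np.array([545.81,22.0])+15*ex+23.5*ey
def J(x,y,z): return np.r_[O+x*ex+y*ey,z]
def toJ(p): d=np.array(p)[:2]-O; return np.array([d@ex,d@ey,p[2]])
Rt=Ro.from_matrix(np.c_[np.r_[ey,0],np.r_[ex,0],[0,0,-1.]])
def rel(p,R=Rt):
    o=telemetry.get_obs();dr=(R*Ro.from_rotvec(o['orientation']).inv()).as_rotvec()/(np.pi/2)
    print('travel',np.round((np.array(p)-o['ee_pos'])/400,4),'dr',np.round(dr,4))
def st():
    o=telemetry.get_obs();print('t',o['t'],'J',np.round(toJ(o['ee_pos']),1),'F jig',np.round(np.r_[o['ft_force'][:2]@ex,o['ft_force'][:2]@ey,o['ft_force'][2]],2),'w',o['width'])
E
python3 - <<'E'
from h import *
b=load('top')
g=cv2.GaussianBlur(b['pixels'],(3,3),0)[...,2]
hsv=cv2.cvtColor(b['pixels'],cv2.COLOR_RGB2HSV)
m=np.zeros(g.shape,np.uint8);cv2.circle(m,(248,198),24,255,-1)
m&=cv2.inRange(hsv,(0,0,100),(25,103,255));m=cv2.morphologyEx(m,cv2.MORPH_OPEN,np.ones((5,5)))
cs,_=cv2.findContours(m,0,2);c=max(cs,key=cv2.contourArea);w=plane(b,c[:,0]+0.,21)[:,:2].astype(np.float32)
print(cv2.minEnclosingCircle(w),O,a)
(x,y),r=cv2.minEnclosingCircle(w);print('tile J',toJ([x,y,21]))
d=plane(b,[(248.5,198.1)],21)[0];print(toJ(d))
print('hover',J(-130,0,120));rel(J(-130,0,120));print(Rt.as_rotvec());st()
E
```

```text
((558.657470703125, 43.21881103515625), 50.60151290893555) [568.82503306  37.73398403] -0.40303047793590197
tile J [-11.50409508   1.05756694  21.        ]
[-12.97764793  -1.15816251  21.        ]
hover [449.2410695   88.72099867 120.        ]
travel [ 0.5821  1.6864 -0.255 ] dr [-0.0000e+00 -1.1000e-03  1.5182e+00]
[2.62112002 1.73185861 0.        ]
t 0.1 J [ -79.6 -711.8  222. ] F jig [-0.43 -0.28  0.32] w 87.82391588498706
```

>>> {"fn": "jog_arm", "kwargs": {
  "travel": [
    [0.035,0.1,0],
    [0.07,0.2,0],
    [0.105,0.3,0],
    [0.14,0.4,0],
    [0.175,0.5,0],
    [0.21,0.6,0],
    [0.245,0.7,0],
    [0.28,0.8,0],
    [0.315,0.9,0],
    [0.35,1.0,0]
  ],
  "dr": [
    [0,0,0.08],
    [0,0,0.16],
    [0,0,0.24],
    [0,0,0.32],
    [0,0,0.4],
    [0,0,0.48],
    [0,0,0.56],
    [0,0,0.64],
    [0,0,0.72],
    [0,0,0.8]
  ],
  "hand": -1
}}

```text
t: 1.1
ee_pos: [356.5, -184.2, 222.0]
orientation: [-3.141, -0.07, 0.002]
ft_force: [0.9, -0.4, -0.1]
width: 11.1
```

```bash
python3 -c "
from h import *
st();rel(J(-120,0,120))"
```

```text
t 1.1 J [-108.3 -287.4  222. ] F jig [ 0.96 -0.02 -0.08] w 11.070782187705388
travel [ 0.255   0.6724 -0.2549] dr [ 5.000e-04 -7.000e-04  7.152e-01]
```

>>> {"fn": "jog_arm", "kwargs": {
  "travel": [
    [0.035,0.1,0],
    [0.07,0.19,0],
    [0.105,0.28,0],
    [0.14,0.37,0],
    [0.175,0.46,-0.04],
    [0.21,0.56,-0.1],
    [0.24,0.64,-0.16],
    [0.255,0.6724,-0.22],
    [0.255,0.6724,-0.2549],
    [0.255,0.6724,-0.2549]
  ],
  "dr": [
    [0,0,0.09],
    [0,0,0.18],
    [0,0,0.27],
    [0,0,0.36],
    [0,0,0.45],
    [0,0,0.54],
    [0,0,0.63],
    [0,0,0.7152],
    [0,0,0.7152],
    [0,0,0.7152]
  ]
}}

```text
t: 2.1
ee_pos: [456.8, 85.1, 118.0]
orientation: [-2.619, -1.733, 0.008]
ft_force: [0.2, -0.2, -0.6]
width: 0.5
```

```bash
python3 -c "
from h import *
st();rel(J(-110,0,16))
w=get('wrist');b=get('top')
im=np.hstack([cv2.resize(w['pixels'],(400,300)),cv2.resize(b['pixels'][130:270,180:367],(400,300))])
cv2.imwrite('pics/d1.png',cv2.cvtColor(im,cv2.COLOR_RGB2BGR))"
```

```text
t 2.1 J [-121.6   -0.3  118. ] F jig [ 0.25 -0.08 -0.6 ] w 0.47372365462971383
travel [ 0.027  -0.0106 -0.2551] dr [ 0.0012 -0.0032 -0.0007]
```

View pics/d1.png

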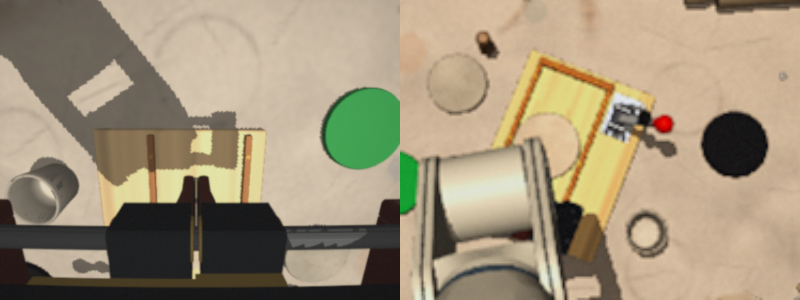

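The wrist view shows the shut fingers at column 197, midway between the rails at columns 150 and 247. I descend behind the tile.

>>> {"fn": "jog_arm", "kwargs": {
  "travel": [
    [0.005,-0.002,-0.05],
    [0.01,-0.004,-0.1],
    [0.015,-0.006,-0.15],
    [0.02,-0.008,-0.19],
    [0.025,-0.01,-0.22],
    [0.027,-0.0106,-0.24],
    [0.027,-0.0106,-0.248],
    [0.027,-0.0106,-0.252],
    [0.027,-0.0106,-0.252],
    [0.027,-0.0106,-0.252]
  ],
  "dr": [
    [0,0,0],
    [0,0,0],
    [0,0,0],
    [0,0,0],
    [0,0,0],
    [0,0,0],
    [0,0,0],
    [0,0,0],
    [0,0,0],
    [0,0,0]
  ]
}}

```text
t: 3.2
ee_pos: [469.2, 80.5, 19.6]
orientation: [2.621, 1.731, -0.002]
ft_force: [0.1, -0.2, -0.4]
width: 0.5
```

```bash
python3 -c "
from h import *
st();rel(J(-30,0,16));rel(J(-13,0,16));rel(J(-8,0,16))"
```

```text
t 3.2 J [-108.4    0.3   19.6] F jig [ 0.17 -0.13 -0.38] w 0.4649797270394349
travel [ 0.18   -0.0776 -0.009 ] dr [ 0.0008 -0.0005  0.0002]
travel [ 0.2191 -0.0943 -0.009 ] dr [ 0.0008 -0.0005  0.0002]
travel [ 0.2306 -0.0992 -0.009 ] dr [ 0.0008 -0.0005  0.0002]
```

>>> {"fn": "jog_arm", "kwargs": {
  "travel": [
    [0.0,0.0,-0.01],
    [0.02,-0.0086,-0.01],
    [0.045,-0.0194,-0.01],
    [0.07,-0.03,-0.01],
    [0.095,-0.041,-0.01],
    [0.12,-0.0517,-0.01],
    [0.14,-0.06,-0.01],
    [0.16,-0.069,-0.01],
    [0.175,-0.075,-0.01],
    [0.18,-0.0776,-0.01]
  ],
  "dr": [
    [0,0,0],
    [0,0,0],
    [0,0,0],
    [0,0,0],
    [0,0,0],
    [0,0,0],
    [0,0,0],
    [0,0,0],
    [0,0,0],
    [0,0,0]
  ]
}}

```text
t: 4.2
ee_pos: [542.1, 49.2, 15.6]
orientation: [2.621, 1.731, -0.001]
ft_force: [-1.1, 0.3, 0.6]
width: 0.2
```

```bash
python3 -c "
from h import *
st();rel(J(-13,0,16));rel(J(-8,0,16))"
```

```text
t 4.2 J [-29.1   0.1  15.6] F jig [-1.11 -0.13  0.62] w 0.1873721027426192
travel [ 0.0369 -0.016   0.0009] dr [ 0.0008 -0.0001  0.0004]
travel [ 0.0484 -0.0209  0.0009] dr [ 0.0008 -0.0001  0.0004]
```

>>> {"fn": "jog_arm", "kwargs": {
  "travel": [
    [0.008,-0.0034,0],
    [0.016,-0.0069,0],
    [0.024,-0.0103,0],
    [0.03,-0.013,0],
    [0.034,-0.0147,0],
    [0.037,-0.016,0],
    [0.039,-0.0169,0],
    [0.041,-0.0177,0],
    [0.042,-0.0182,0],
    [0.042,-0.0182,0]
  ],
  "dr": [
    [0,0,0],
    [0,0,0],
    [0,0,0],
    [0,0,0],
    [0,0,0],
    [0,0,0],
    [0,0,0],
    [0,0,0],
    [0,0,0],
    [0,0,0]
  ]
}}

```text
t: 5.2
ee_pos: [558.9, 41.9, 15.6]
orientation: [2.621, 1.731, -0.001]
ft_force: [-1.3, 0.1, 0.1]
width: 0.7
```

```bash
python3 -c "
from h import *
st()"
```

```text
t 5.2 J [-10.8  -0.   15.6] F jig [-1.19 -0.44  0.14] w 0.7401617271096754
```

Not yet at the stop: the force is still only friction. I push on gently until the force rises.

>>> {"fn": "jog_arm", "kwargs": {
  "travel": [
    [0.0012,-0.0005,0],
    [0.0024,-0.001,0],
    [0.0036,-0.0015,0],
    [0.0048,-0.002,0],
    [0.006,-0.0026,0],
    [0.0072,-0.0031,0],
    [0.0084,-0.0036,0],
    [0.0092,-0.004,0],
    [0.0092,-0.004,0],
    [0.0092,-0.004,0]
  ],
  "dr": [
    [0,0,0],
    [0,0,0],
    [0,0,0],
    [0,0,0],
    [0,0,0],
    [0,0,0],
    [0,0,0],
    [0,0,0],
    [0,0,0],
    [0,0,0]
  ]
}}

```text
t: 6.2
ee_pos: [559.4, 41.4, 15.5]
orientation: [-2.619, -1.729, 0.008]
ft_force: [-10.4, 8.5, 9.7]
width: 0.2
```

```bash
python3 -c "
from h import *
st()"
```

```text
t 6.2 J [-10.1  -0.3  15.5] F jig [-12.87   3.72   9.68] w 0.2354638449313536
```

The force rose to 13 N at x = −10.1, just where the stop was expected. I back off, rise and check.

>>> {"fn": "jog_arm", "kwargs": {
  "travel": [
    [-0.01,0.0043,0],
    [-0.03,0.013,0],
    [-0.06,0.0255,0],
    [-0.075,0.032,0.03],
    [-0.09,0.038,0.1],
    [-0.1,0.043,0.2],
    [-0.1,0.043,0.3],
    [-0.1,0.043,0.4],
    [-0.1,0.043,0.48],
    [-0.1,0.043,0.5]
  ],
  "dr": [
    [0,0,0],
    [0,0,0],
    [0,0,0],
    [0,0,0],
    [0,0,0],
    [0,0,0],
    [0,0,0],
    [0,0,0],
    [0,0,0],
    [0,0,0]
  ]
}}

```text
t: 7.2
ee_pos: [521.2, 58.9, 220.0]
orientation: [2.621, 1.731, 0.002]
ft_force: [-0.1, 0.1, -0.3]
width: 0.4
```

```bash
python3 -c "
from h import *
st();w=get('wrist');b=get('top')
im=np.hstack([cv2.resize(w['pixels'],(400,300)),cv2.resize(b['pixels'][130:270,180:367],(400,300),interpolation=2)])
cv2.imwrite('pics/e1.png',cv2.cvtColor(im,cv2.COLOR_RGB2BGR))
h=cv2.cvtColor(b['pixels'],cv2.COLOR_RGB2HSV);print(proj(b,[J(50,0,21),J(0,0,21),J(62,-148,132)]))
rel(J(62,-200,220));rel(J(62,-200,128))"
```

```text
t 7.2 J [-52.2   0.8 220. ] F jig [-0.17  0.04 -0.34] w 0.4439971728870297
[[255.44636912 179.97690233]
 [249.67330104 194.24150674]
 [303.14163877 187.76344097]]
travel [ 0.0687 -0.5734  0.0072] dr [ 0.     -0.0017  0.0003]
travel [ 0.0687 -0.5734 -0.2228] dr [ 0.     -0.0017  0.0003]
```

View pics/e1.png

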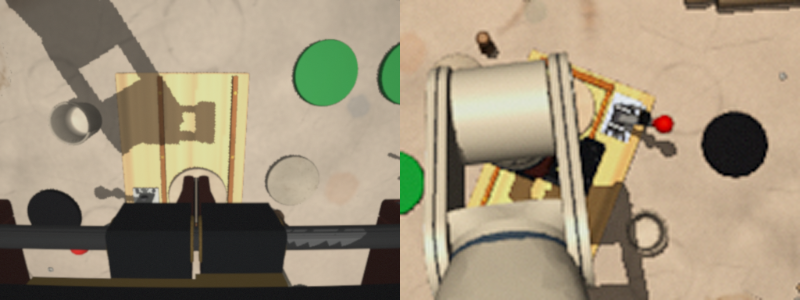

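The arm hides the tile in the top view, and the wrist view only shows its rear edge. I move above the lever's outer side and then check.

>>> {"fn": "jog_arm", "kwargs": {
  "travel": [
    [0.01,-0.08,0.007],
    [0.02,-0.17,0.007],
    [0.03,-0.26,0.007],
    [0.04,-0.35,0.007],
    [0.05,-0.43,0.007],
    [0.06,-0.5,0.007],
    [0.066,-0.55,0.007],
    [0.0687,-0.5734,0.007],
    [0.0687,-0.5734,0.007],
    [0.0687,-0.5734,0.007]
  ],
  "dr": [
    [0,0,0],
    [0,0,0],
    [0,0,0],
    [0,0,0],
    [0,0,0],
    [0,0,0],
    [0,0,0],
    [0,0,0],
    [0,0,0],
    [0,0,0]
  ]
}}

```text
t: 8.3
ee_pos: [546.7, -169.8, 218.9]
orientation: [-2.619, -1.729, 0.005]
ft_force: [-0.3, -0.0, 0.2]
width: 0.7
```

```bash
python3 -c "
from h import *
st();b=get('top');s=get('scene')
im=np.hstack([cv2.resize(s['pixels'][140:260,190:350],(400,300),interpolation=2),cv2.resize(b['pixels'][130:270,180:367],(400,300),interpolation=2)])
cv2.imwrite('pics/f1.png',cv2.cvtColor(im,cv2.COLOR_RGB2BGR))
hsv=cv2.cvtColor(b['pixels'],cv2.COLOR_RGB2HSV)
c=proj(b,[J(50,0,21)])[0].astype(int)
m=np.zeros(hsv.shape[:2],np.uint8);cv2.circle(m,(int(c[0]),int(c[1])),26,255,-1)
m&=cv2.inRange(hsv,(0,0,100),(25,103,255));m=cv2.morphologyEx(m,cv2.MORPH_OPEN,np.ones((5,5)))
cs,_=cv2.findContours(m,0,2);k=max(cs,key=cv2.contourArea);w=plane(b,k[:,0]+0.,21)[:,:2].astype(np.float32)
(x,y),r=cv2.minEnclosingCircle(w);print('tile J',toJ([x,y,21]),r)
rel(J(62,-200,128))"
```

```text
t 8.3 J [  61.1 -199.6  218.9] F jig [-0.27 -0.13  0.23] w 0.6715007780346515
tile J [50.39217102  0.86838783 21.        ] 50.27250289916992
travel [ 0.0009 -0.0026 -0.2288] dr [-0.0003 -0.0023 -0.0002]
```

View pics/f1.png

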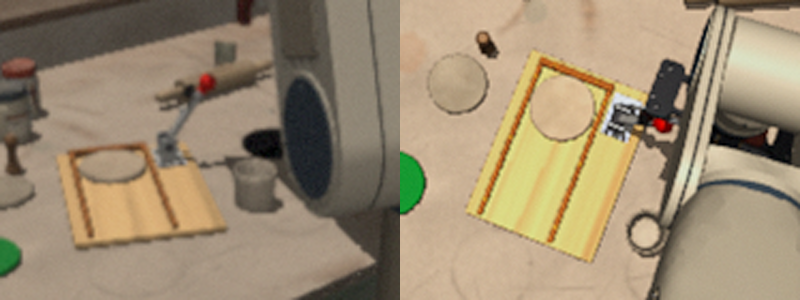

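The tile reads home at jig (50.4, 0.9), and the lever is still open. I descend outside the knob.

>>> {"fn": "jog_arm", "kwargs": {
  "travel": [
    [0.001,-0.0026,-0.05],
    [0.001,-0.0026,-0.11],
    [0.001,-0.0026,-0.16],
    [0.001,-0.0026,-0.2],
    [0.001,-0.0026,-0.22],
    [0.001,-0.0026,-0.2288],
    [0.001,-0.0026,-0.2288],
    [0.001,-0.0026,-0.2288],
    [0.001,-0.0026,-0.2288],
    [0.001,-0.0026,-0.2288]
  ],
  "dr": [
    [0,0,0],
    [0,0,0],
    [0,0,0],
    [0,0,0],
    [0,0,0],
    [0,0,0],
    [0,0,0],
    [0,0,0],
    [0,0,0],
    [0,0,0]
  ]
}}

```text
t: 9.4
ee_pos: [547.8, -170.7, 128.6]
orientation: [-2.62, -1.732, 0.003]
ft_force: [-0.4, -0.5, -0.4]
width: 0.8
```

```bash
python3 -c "
from h import *
st();rel(J(62,-170,130));rel(J(62,-120,132));rel(J(62,-90,135))"
```

```text
t 9.4 J [  62.4 -199.9  128.6] F jig [-0.16 -0.61 -0.37] w 0.8321996476920057
travel [0.0284 0.0692 0.0034] dr [-0.0001 -0.0016 -0.0002]
travel [0.0774 0.1842 0.0084] dr [-0.0001 -0.0016 -0.0002]
travel [0.1068 0.2532 0.0159] dr [-0.0001 -0.0016 -0.0002]
```

>>> {"fn": "jog_arm", "kwargs": {
  "travel": [
    [0.01,0.0235,0.001],
    [0.02,0.047,0.002],
    [0.027,0.065,0.003],
    [0.034,0.081,0.004],
    [0.041,0.098,0.005],
    [0.048,0.115,0.006],
    [0.055,0.132,0.007],
    [0.062,0.149,0.008],
    [0.069,0.166,0.008],
    [0.0774,0.1842,0.008]
  ],
  "dr": [
    [0,0,0],
    [0,0,0],
    [0,0,0],
    [0,0,0],
    [0,0,0],
    [0,0,0],
    [0,0,0],
    [0,0,0],
    [0,0,0],
    [0,0,0]
  ]
}}

```text
t: 10.4
ee_pos: [578.9, -96.2, 131.7]
orientation: [-2.619, -1.731, 0.003]
ft_force: [-0.4, -1.3, 1.0]
width: 0.7
```

```bash
python3 -c "
from h import *
st();rel(J(62,-95,133))"
```

```text
t 10.4 J [  61.8 -119.3  131.7] F jig [ 0.15 -1.31  1.  ] w 0.6520768988174321
travel [0.0242 0.0556 0.0032] dr [-0.0002 -0.0017 -0.0003]
```

>>> {"fn": "jog_arm", "kwargs": {
  "travel": [
    [0.004,0.0093,0.001],
    [0.008,0.0186,0.002],
    [0.012,0.028,0.003],
    [0.016,0.037,0.003],
    [0.02,0.046,0.003],
    [0.0242,0.0556,0.003],
    [0.0242,0.0556,0.003],
    [0.0242,0.0556,0.003],
    [0.0242,0.0556,0.003],
    [0.0242,0.0556,0.003]
  ],
  "dr": [
    [0,0,0],
    [0,0,0],
    [0,0,0],
    [0,0,0],
    [0,0,0],
    [0,0,0],
    [0,0,0],
    [0,0,0],
    [0,0,0],
    [0,0,0]
  ]
}}

```text
t: 11.4
ee_pos: [588.5, -74.1, 132.9]
orientation: [-2.619, -1.731, 0.003]
ft_force: [0.5, -0.7, -0.1]
width: 0.5
```

>>> {"fn": "jog_arm", "kwargs": {
  "travel": [
    [-0.01,-0.03,0.03],
    [-0.02,-0.06,0.08],
    [-0.03,-0.1,0.15],
    [-0.04,-0.15,0.2],
    [-0.06,-0.2,0.23],
    [-0.08,-0.25,0.25],
    [-0.1,-0.3,0.25],
    [-0.1,-0.34,0.25],
    [-0.1,-0.36,0.25],
    [-0.1,-0.36,0.25]
  ],
  "dr": [
    [0,0,0],
    [0,0,0],
    [0,0,0],
    [0,0,0],
    [0,0,0],
    [0,0,0],
    [0,0,0],
    [0,0,0],
    [0,0,0],
    [0,0,0]
  ]
}}

```text
t: 12.4
ee_pos: [548.6, -219.2, 233.0]
orientation: [-2.621, -1.729, 0.003]
ft_force: [0.2, 0.2, -0.3]
width: 0.4
```

```bash
python3 -c "
from h import *
st();b=get('top');s=get('scene')
im=np.hstack([cv2.resize(s['pixels'][140:260,190:350],(400,300),interpolation=2),cv2.resize(b['pixels'][130:270,180:367],(400,300),interpolation=2)])
cv2.imwrite('pics/g1.png',cv2.cvtColor(im,cv2.COLOR_RGB2BGR))
hsv=cv2.cvtColor(b['pixels'],cv2.COLOR_RGB2HSV)
red=cv2.inRange(hsv,(0,180,80),(6,255,255))|cv2.inRange(hsv,(172,180,80),(180,255,255));red[:,:200]=0;red[:,330:]=0
M=cv2.moments(red);kc=(M['m10']/M['m00'],M['m01']/M['m00']);print('knob top J',toJ(depth(b,[kc])[0]))"
```

```text
t 12.4 J [  82.2 -244.3  233. ] F jig [ 0.15  0.27 -0.28] w 0.38665019123879746
knob top J [60.34086094 22.26662965 51.41909348]
```

View pics/g1.png

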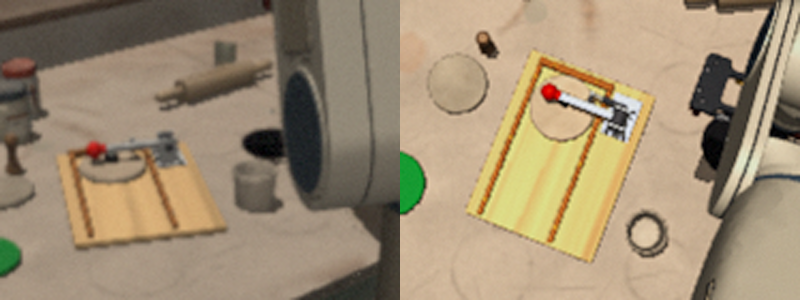

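The lever has snapped over and lies level, with the knob over the channel at right-image (550,92). I let it settle for one more second and re-measure.

>>> {"fn": "jog_arm", "kwargs": {
  "travel": [
    [0,0,0],
    [0,0,0],
    [0,0,0],
    [0,0,0],
    [0,0,0],
    [0,0,0],
    [0,0,0],
    [0,0,0],
    [0,0,0],
    [0,0,0]
  ],
  "dr": [
    [0,0,0],
    [0,0,0],
    [0,0,0],
    [0,0,0],
    [0,0,0],
    [0,0,0],
    [0,0,0],
    [0,0,0],
    [0,0,0],
    [0,0,0]
  ]
}}

```text
t: 13.5
ee_pos: [548.6, -217.9, 232.7]
orientation: [-2.619, -1.731, 0.004]
ft_force: [-0.1, 0.6, -0.5]
width: 0.5
```

```bash
python3 -c "
from h import *
st();b=get('top');hsv=cv2.cvtColor(b['pixels'],cv2.COLOR_RGB2HSV)
red=cv2.inRange(hsv,(0,180,80),(6,255,255))|cv2.inRange(hsv,(172,180,80),(180,255,255));red[:,:200]=0;red[:,330:]=0
M=cv2.moments(red);kc=(M['m10']/M['m00'],M['m01']/M['m00']);k=toJ(depth(b,[kc])[0]);print('knob top J',k,'angle',0.611*-1+0, np.pi/2+.611-np.arctan2(k[2]-13-42,k[1]+85))
c=proj(b,[J(50,0,21)])[0].astype(int)
m=np.zeros(hsv.shape[:2],np.uint8);cv2.circle(m,(int(c[0]),int(c[1])),26,255,-1)
m&=cv2.inRange(hsv,(0,0,100),(25,103,255));m=cv2.morphologyEx(m,cv2.MORPH_OPEN,np.ones((3,3)))
cs,_=cv2.findContours(m,0,2);q=np.vstack(cs)[:,0]+0.;w=plane(b,q,21)[:,:2]
j=np.array([toJ([*p,21]) for p in w]);j=j[j[:,0]<38]
from scipy.optimize import least_squares
f=least_squares(lambda p:np.hypot(j[:,0]-p[0],j[:,1]-p[1])-50.3,[50,0],loss='soft_l1');print('tile',f.x,len(j))
"
```

```text
t 13.5 J [  81.6 -243.1  232.7] F jig [-0.32  0.54 -0.46] w 0.458299019192315
knob top J [60.4406425  22.14846313 52.20422828] angle -0.611 2.207882911944478
tile [52.6143856   1.69156141] 23
```

```bash
python3 -c "
from h import *
print(ticket.close_job())"
```

```text
the job is handed in; nothing more can be done
None
```

I pushed the tile home with the shut fingertips, then pushed the knob over centre. The lever snapped down on the tile, the arm pulled clear, and I handed the job in at about 13.6 s of the 48 s allowed; no verdict is reported.

**Tile:** The push force rose to about 13 N at the end stop. Before clamping, the top camera measured the tile at jig (50.4, 0.9) mm, against the home point at (50, 0), with the lever still open.

**Lever:** It measured about 2.21 rad after closing, inside the 2.12 to 2.24 range. I had no direct reading of the pad's force on the tile; I only saw the lever lying on it.

**Disagreeing check:** After clamping, the lever partly hid the tile, and a fit to 23 rim points gave (52.6, 1.7) mm. The stop face makes that x about 2 mm too far, so I took it as camera and mask error.

**Bystanders and arm:** Those in view of the last pictures looked unmoved; I did not measure them. The arm stood clear in the air, with only about 1 N of sensor noise.

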